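# Wedge the bearing housing and turn its lock ring home with the pin spanner

### The arm

A 6-joint arm with a two-finger parallel gripper is mounted at the origin on a cart in front of the work surface, level with it; the furniture and walls round the work are solid. World frame = base frame: x ahead of the robot, y to its left, z up, the work surface at z = 0. Lengths are in mm, angles in rad, forces in N, time in s.
With the tool pointing down it reaches from about 275 to 1000 mm from the base axis. Payload 8.4 kg.
Tool frame: the origin (TCP) lies between the finger pads; the fingertips stand 22 mm ahead of it and the grasp point (between the pads) lies 3 mm ahead of it (r.nose_length is the z of the fingertips in the tool frame, in mm); z points along the fingers, y is the line along which they close (so a half turn about z gives the same grasp; the last joint's range is limited). The gripper opens to 85 mm and grips with 20 to 120 N. Pads are 22 mm wide; open, the fingers measure 114 mm over their backs; the gripper's body (76 mm by 85 mm) begins 54 mm behind the grasp point. The pads swing forward as they close: fully open they stand 13 mm farther back than shut.
Start: joints at [-1.336, 0.353, 1.633, -0, 1.155, -0.002], TCP at [146.619, -607.561, 253.281] pointing down, gripper open.
Joint ranges: [-2.63, 2.63], [-0.92, 2.1], [0.06, 2.66], [-1.3, 4.44], [0, 2.69], [-3.02, 3.02]. Speed limits (rad/s): [2.22, 2.22, 2.79, 3.14, 3.14, 3.14].

### API

Orientations are given as [roll, pitch, yaw] about the fixed x, y, z axes, in that order (R = Rz(yaw) Ry(pitch) Rx(roll)).
In Python, from rig import r gives the robot as it stands.
- The arm moves only by the shell command python3 steer.py [FORCE], which reads ROWS from standard input. ROWS is a JSON object whose key "segments" holds a list of rows, 1 to 5 of them, each of 7 numbers: a rotation vector rx, ry, rz in shares of pi/2 rad (1.0 is pi/2 rad), then dx, dy, dz in parts of the range, where 1.0 means 1000 mm, then the opening from 0.0 (shut) to 1.0 (fully open); each row shifts and turns the commanded pose from where the row before left it, along the tool's axes as they then stand; what a row does not reach is not made up. A row lasts 1/12 s, in which the tool goes at most 41.7 mm and 0.125 rad, less where a joint would pass 70% of its speed; a pose out of reach is approached as far as the arm can. The fingers move at their own pace and stop on an object; FORCE is the grip in N (left out, the last holds). Time passes only in rows, so rows that do not move let the fingers close. It prints the time, the measured TCP pose, the force, the opening and the grip force at its end. No shift or turn number may pass 1 either way. Input that does not fit is refused with a message, and nothing moves.
- r.sense(): the state, without advancing time (a new reading comes with each control period).
- r.grab_frame(name): name is "side" or "top"; returns the picture (384x512x3 uint8, red, green, blue); there is no depth.
- r.camera_params(name): a dict with "fx", "fy", "cx", "cy" (pixels), "rvec" (rotation vector, rad) and "tvec" (3), from world to camera coordinates, as OpenCV has them. Camera axes: x right, y down, z forward; pixel columns grow to the right and rows downward; lengths in mm; the calibration is good to about 2 mm. A picture is of the moment at which its call begins. camera_params takes no time and is no camera call.
- r.sign_off(): hands the job in; it is judged then, once.
The state is a dict: "clock": time; "qpos": joint angles; "qvel": joint speeds; "joint_efforts": joint torques, N m; "eef_pos": TCP position; "tcp_rot": TCP orientation; "contact_force": force on the tool from outside, world axes, zero at the start; "wrist_torque": the same for the moment, N m; "opening": opening from 0.0 (shut) to 1.0 (fully open); "grasp_force": force on a finger pad.
Only numpy, scipy, OpenCV 4.12 (cv2) and the standard library are available. Lean on these libraries where they do the work, as an engineer would, in place of code of your own. Each camera call takes 0.05 s, during which the arm holds its last target. There are 200 camera calls.

### The job

The bearing housing stands loose on the holding board. First push or tap the wooden wedge in beside it until the housing is locked tight against the cleats, then set both pins of the pin spanner fully into the two holes of the recessed lock ring and turn it clockwise, seen from above, until it stops, fully tight. Finally lift the spanner out and lay it flat, pins down, on the bench top beside the board, leaving the housing wedged.

Things in the scene. Friction and masses are not known exactly. Their poses are not given: they have to be found in the camera images.
- holding_board: Plywood board 300 (x) x 270 (y) x 18 mm, fixed to the bench, with three wooden cleats 24 mm high on it. Origin: centre of its underside; +x away from the robot, +y left. In its frame the back stop's face is at x = 101 mm, the left cleat's at y = +75; the right cleat's face slants 1 in 7, so the wedge's gap narrows towards +x.
- bearing_housing: Loose cast housing, about 0.6 kg: square flange 110 x 110 x 22 mm, on it a round boss 100 mm in diameter, its rim 56 mm above the underside. Origin: centre of the underside, on the ring's axis. Axes along the board's. Stands on the board 0.5 to 2 mm off the left cleat and 1 to 5 mm off the back stop until wedged.
- lock_ring (a joint): Turn of the steel lock ring (80 mm outside, 43 inside) in the boss, rad; grows clockwise seen from above; tight against its stop at 1.25, starts 0.7 to 1.15 short of it. Friction 0.35 N m, more when turned fast. Its top is 5 mm below the boss's rim (51 mm above the housing's underside).
- hole_a (a point): Mouth of one pin hole in the lock ring, on the ring's top; hole 11 mm in diameter, 10 mm deep to a solid bottom, centre 30 mm from the ring's axis.
- hole_b (a point): Mouth of the other pin hole, 60 mm from hole_a across the ring's axis.
- wedge: Loose waxed wooden wedge, 150 mm long, 26 high, between flange and right cleat. Thick end (35 wide) nearest the robot, at its x = -75, centred at y = -5; thin end (14) at x = +75. Origin: underside, mid-length. Straight side y = +12.5 faces the flange. Push the thick end along the board's +x with 10-20 N until it stops: tight at x = 30 mm in the board's frame, starts 35-55 short; it then stays.
- pin_spanner: Loose two-pin spanner, 220 g, lying level: dark steel fork plate 16 to 22 mm up, two pins 8 mm in diameter, 16 long, tapered tips, at y = +30 and -30, pointing down; black grip 18 wide, 24 high (z 0 to 24), x = -67 to -167. Origin: midway between the pins, level with the pin tips and the grip's underside. With the pins fully in, the plate stands 1 mm above the boss's rim.
- pin_a (a point): Tip of the pin at y = +30 mm of the spanner.
- pin_b (a point): Tip of the pin at y = -30 mm of the spanner.

How it is judged:
By the outcome, as a careful person would: the job done as asked, in the order asked, and still so for the second after the job is handed in, with the robot touching nothing.
It also fails if it takes over 67 s, if anything falls off the work surface, if the arm or the gripper's body presses on something with over 40 N, if the wrist force passes 120 N, or if a joint passes its speed limit or range.

## Working session

There is one attempt and no reset: what is moved stays moved. The work goes in short steps, Python scripts to look and compute and a shell command to move; the robot and the scene stay as the last step left them, time stands still between calls to the robot, and variables do not carry over. Pictures are saved under pics/ and viewed, at most 10 in all, crops included, and the job is handed in when it is done.

```bash
ls; mkdir -p pics; python3 - <<'E'
from rig import r
import cv2,numpy as np
for n in("side","top"):
    im=r.grab_frame(n); cv2.imwrite(f"pics/{n}0.png",im[:,:,::-1])
    p=r.camera_params(n); R=cv2.Rodrigues(np.array(p["rvec"],float))[0]
    print(n,p["fx"],p["cx"],p["cy"],-R.T@np.array(p["tvec"]).ravel(),R[2])
s=r.sense();print(s["eef_pos"],s["tcp_rot"],s["clock"],s["contact_force"])
a=cv2.imread("pics/side0.png");b=cv2.imread("pics/top0.png")
E
```

```text
pics
rig.py
steer.py
side 367.9669562801616 250.96910395137343 194.65477176624847 [385.53819415 452.06044372 949.0342192 ] [ 0.14804061 -0.42412142 -0.89342319]
top 364.3107505815129 258.31467788301325 191.60928047464762 [ 428.41359394   33.31444773 1190.80121255] [ 0.09097728 -0.00190318 -0.99585115]
[ 146.51791791 -607.17913462  252.65919092] [-3.14036553e+00  1.04539430e-06  2.36747843e-01] 0.1 [-0.63265141  0.00989935  0.27286132]
```

View pics/top0.png

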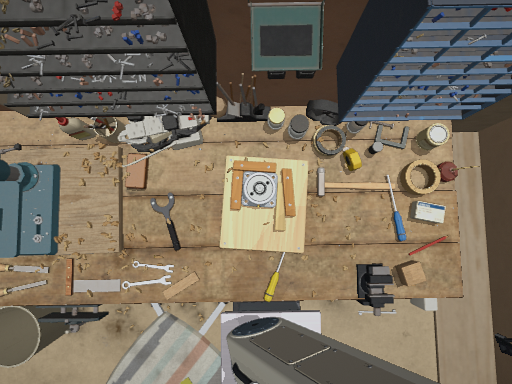

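View pics/side0.png

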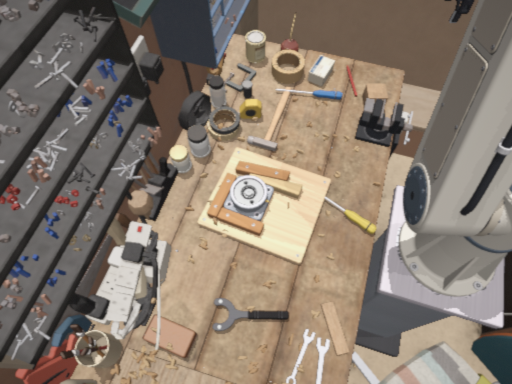

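Top view: the board spans about px (221–310, 156–252), ring centre near (260,188), wedge at (279,212), and the spanner fork at (163,207) with its grip at (174,235). The side view shows the same layout. I'll look closer.

```bash
python3 - <<'E'
import cv2,numpy as np
a=cv2.imread("pics/top0.png")[145:260,145:315];b=cv2.imread("pics/side0.png")[145:345,190:340]
cv2.imwrite("pics/tc.png",cv2.resize(a,None,fx=4.7,fy=4.7,interpolation=cv2.INTER_CUBIC))
cv2.imwrite("pics/sc.png",cv2.resize(cv2.rotate(b,cv2.ROTATE_90_CLOCKWISE),None,fx=4,fy=4,interpolation=cv2.INTER_CUBIC))
E
```

```text
(no output)
```

View pics/tc.png

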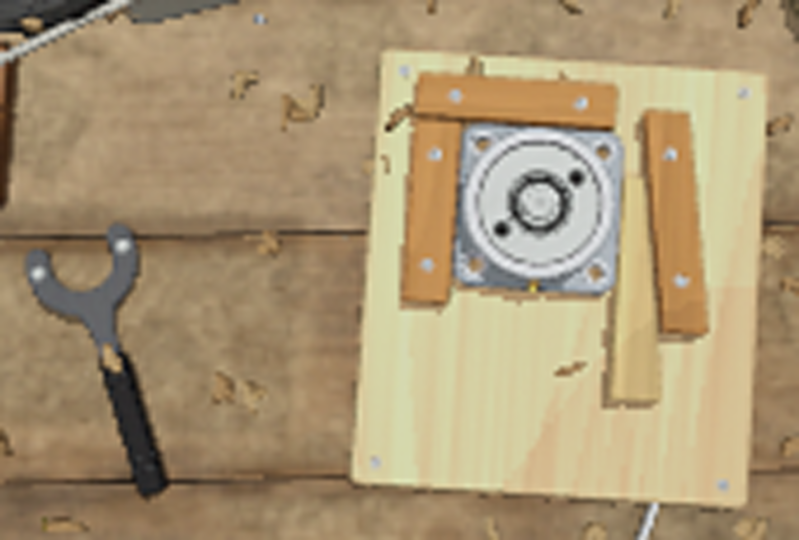

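View pics/sc.png

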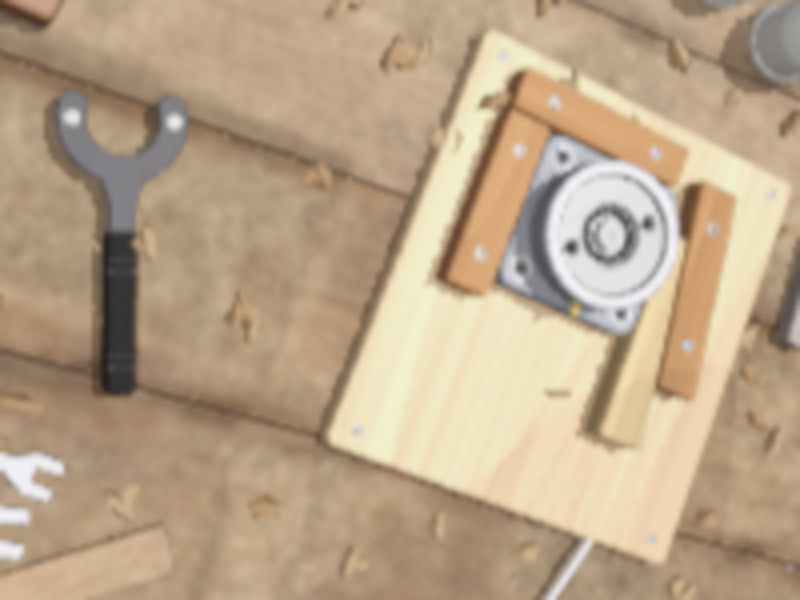

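Top crop: lock ring centre near (540,203), holes at (576,177) and (502,229), pin heads at (38,274) and (122,245), wedge thick end at (632,403). All of these can be matched in the side crop. Next I triangulate.

```bash
cat > h.py <<'E'
import cv2,numpy as np
from rig import r
P={}
def cam(n):
    if n not in P:
        p=r.camera_params(n);P[n]=(np.array([[p["fx"],0,p["cx"]],[0,p["fy"],p["cy"]],[0,0,1]]),cv2.Rodrigues(np.array(p["rvec"],float))[0],np.array(p["tvec"],float).reshape(3,1))
    return P[n]
def tri(t,s):
    M=[k@np.hstack([R,T]) for k,R,T in map(cam,("top","side"))]
    X=cv2.triangulatePoints(M[0],M[1],np.array(t,float).reshape(2,1),np.array(s,float).reshape(2,1)).ravel();return X[:3]/X[3]
def ray(n,p,z):
    K,R,T=cam(n);c=(-R.T@T).ravel();d=R.T@np.linalg.inv(K)@np.array([p[0],p[1],1.]);return c+d*(z-c[2])/d[2]
def proj(n,X):
    K,R,T=cam(n);q=K@(R@np.array(X,float).reshape(3,1)+T);return (q[:2]/q[2]).ravel()
def blob(im,p,bright,w=3):
    g=im.astype(float).mean(2);x0,y0=np.round(p).astype(int)
    for _ in range(2):
        W=g[y0-w:y0+w+1,x0-w:x0+w+1];W=W if bright else -W
        m=np.clip(W-np.percentile(W,60),0,None);yy,xx=np.mgrid[y0-w:y0+w+1,x0-w:x0+w+1]
        q=np.array([(m*xx).sum(),(m*yy).sum()])/m.sum();x0,y0=np.round(q).astype(int)
    return q
E
python3 - <<'E'
from h import *
np.set_printoptions(precision=1,suppress=True)
t=cv2.imread("pics/top0.png");s=cv2.imread("pics/side0.png")
T=lambda u,v:np.array([(u+.5)/4.7+144.5,(v+.5)/4.7+144.5])
S=lambda u,v:np.array([(v+.5)/4+189.5,344.5-(u+.5)/4])
D={"hR":((576,177),(648,223),0),"hL":((502,229),(571,247),0),"pL":((38,274),(72,117),1),"pR":((122,245),(174,121),1)}
for k,(a,b,br) in D.items():
    a,b=blob(t,T(*a),br,2),blob(s,S(*b),br,2)
    z=69 if k[0]=="h" else 22
    print(k,a,b,tri(a,b),ray("top",a,z),ray("side",b,z))
D={"bTL":((384,50),(488,30),18),"bTR":((766,74),(790,185),18),"bBR":((746,505),(660,563),18),"bBL":((353,483),(327,438),18),
"wL":((609,402),(600,437),44),"wR":((657,404),(635,447),44),"ge":((152,492),(118,390),22),"ring":((540,203),(611,235),69)}
for k,(a,b,z) in D.items():
    a,b=T(*a),S(*b); print(k,tri(a,b),ray("top",a,z),ray("side",b,z))
E
```

```text
hR [267.1 182.4] [245.4 182.7] [558.4   3.2  67.2] [559.1   3.4  69. ] [557.1   4.1  69. ]
hL [251.2 193.3] [251.3 201.7] [525.3  53.2  67.4] [526.1  53.3  69. ] [524.1  53.9  69. ]
pL [152.6 202.7] [218.8 326.3] [505.  370.8  23. ] [505.5 371.2  22. ] [504.8 370.7  22. ]
pR [170.6 196.8] [220.  300.8] [523.1 313.7  20.7] [523.6 313.5  22. ] [522.3 313.8  22. ]
bTL [656.6 133.5  13.3] [656.6 133.3  18. ] [654.3 135.   18. ]
bTR [ 634.4 -131.7   16. ] [ 634.9 -131.3   18. ] [ 633.  -130.6   18. ]
bBR [ 337.6 -109.7   10.8] [ 339.7 -108.7   18. ] [ 336.4 -105.5   18. ]
bBL [359.8 158.1  11.8] [359.3 157.4  18. ] [360.8 160.1  18. ]
wL [410.6 -16.3  47. ] [411.2 -16.3  44. ] [410.1 -17.9  44. ]
wR [409.8 -48.5  40.3] [409.3 -48.3  44. ] [410.3 -46.4  44. ]
ge [355.8 294.4  14.7] [356.  292.8  22. ] [356.2 295.7  22. ]
ring [541.9  27.1  67.6] [542.7  27.3  69. ] [540.8  27.7  69. ]
```

Heights agree with the given values (holes about 67 against 69, pins about 22). The distances also fit: 60 mm between holes, 60 between pins, board yaw about −0.083, and the wedge 38 mm short. Next I close the fingers, align the yaw, and work out the move to stand behind the wedge.

The manual's scale: shifts go in shares of 1000 mm and turns go in shares of pi/2 rad. Converting my numbers, 0.107 rad / 1.5708 = 0.0681.

```bash
cat >> h.py <<'E'
from scipy.spatial.transform import Rotation as Ro
def go(xyz,yaw=None):
    s=r.sense();R=Ro.from_euler('xyz',s["tcp_rot"]);
    print("pos",np.round(s["eef_pos"],1),"yaw %.4f"%s["tcp_rot"][2],"F",np.round(s["contact_force"],1),"t %.1f op %.2f"%(s["clock"],s["opening"]))
    if yaw is not None:
        G=Ro.from_euler('xyz',[np.pi,0,yaw]);print("rotvec",np.round((R.inv()*G).as_rotvec(),4))
    print("d",np.round(R.inv().apply(np.array(xyz)-s["eef_pos"]),1))
E
echo '{"segments": [[0, 0, 0.0681, 0, 0, 0, 0], [0, 0, 0.0681, 0, 0, 0, 0], [0, 0, 0.0675, 0, 0, 0, 0], [0, 0, 0, 0, 0, 0, 0]]}' | python3 steer.py 60; python3 -c "
from h import *
go([379,-30,200],-.083)"
```

```text
clock: 0.43
eef_pos: [146.5, -607.3, 252.9]
tcp_rot: [-3.141, 0.0, -0.088]
contact_force: [-1.3, 0.1, -0.0]
opening: 0.455
grasp_force: 0.0
pos [ 146.5 -607.3  252.9] yaw -0.0879 F [-1.3  0.1 -0. ] t 0.4 op 0.46
rotvec [-0.0008  0.0003 -0.0049]
d [ 180.9 -595.4   53.3]
```

Converted, -37 mm / 1000 = -0.037, 12 mm / 1000 = 0.012.

```bash
echo '{"segments": [[0, 0, 0, 0.012, -0.037, 0.003, 0], [0, 0, 0, 0.012, -0.037, 0.003, 0], [0, 0, 0, 0.012, -0.037, 0.003, 0], [0, 0, 0, 0.012, -0.037, 0.003, 0], [0, 0, 0, 0.012, -0.037, 0.003, 0]]}' | python3 steer.py; echo '{"segments": [[0, 0, 0, 0.012, -0.037, 0.003, 0], [0, 0, 0, 0.012, -0.037, 0.003, 0], [0, 0, 0, 0.012, -0.037, 0.003, 0], [0, 0, 0, 0.012, -0.037, 0.003, 0], [0, 0, 0, 0.012, -0.037, 0.003, 0]]}' | python3 steer.py; echo '{"segments": [[0, 0, 0, 0.012, -0.037, 0.003, 0], [0, 0, 0, 0.012, -0.037, 0.003, 0], [0, 0, 0, 0.012, -0.037, 0.003, 0], [0, 0, 0, 0.012, -0.037, 0.003, 0], [0, 0, 0, 0.012, -0.037, 0.003, 0]]}' | python3 steer.py;  python3 -c "
from h import *
go([379,-30,46],-.083)"
```

```text
clock: 0.85
eef_pos: [222.0, -426.4, 237.9]
tcp_rot: [-3.141, 0.0, -0.08]
contact_force: [0.1, -0.2, -1.0]
opening: -0.0
grasp_force: 0.0
clock: 1.27
eef_pos: [297.1, -247.1, 223.2]
tcp_rot: [3.141, -0.0, -0.08]
contact_force: [1.3, 0.0, -0.4]
opening: 0.003
grasp_force: 0.0
clock: 1.68
eef_pos: [372.4, -67.6, 208.4]
tcp_rot: [3.141, -0.001, -0.079]
contact_force: [0.7, -1.0, 0.3]
opening: 0.004
grasp_force: 0.0
pos [372.4 -67.6 208.4] yaw -0.0793 F [ 0.7 -1.   0.3] t 1.7 op 0.00
rotvec [ 0.0001 -0.0007  0.0037]
d [  3.5 -38.  162.4]
```

Converted, 40 mm / 1000 = 0.04, -38 mm / 1000 = -0.038, 0.003 rad / 1.5708 = 0.0019.

```bash
echo '{"segments": [[0, 0, 0, 0.003, -0.038, 0, 0], [0, 0, 0.0019, 0, 0, 0.04, 0], [0, 0, 0, 0, 0, 0.04, 0], [0, 0, 0, 0, 0, 0.04, 0], [0, 0, 0, 0, 0, 0.036, 0]]}' | python3 steer.py; echo '{"segments": [[0, 0, 0, 0, 0, 0.005, 0], [0, 0, 0, 0, 0, 0, 0]]}' | python3 steer.py; python3 - <<'E'
from h import *
go([410.2+40,-32.4-3.3,46],-.083)
E
```

```text
clock: 2.1
eef_pos: [378.1, -31.3, 50.8]
tcp_rot: [3.142, -0.001, -0.081]
contact_force: [1.1, 0.1, -0.9]
opening: 0.0
grasp_force: 0.0
clock: 2.27
eef_pos: [376.4, -31.6, 45.9]
tcp_rot: [-3.142, 0.006, -0.084]
contact_force: [-0.5, -0.2, 0.5]
opening: -0.0
grasp_force: 0.0
pos [376.4 -31.6  45.9] yaw -0.0837 F [-0.5 -0.2  0.5] t 2.3 op -0.00
rotvec [-0.      0.0057 -0.0007]
d [73.8 -2.1 -0.6]
```

Converted, 6 mm / 1000 = 0.006, 5 mm / 1000 = 0.005.

```bash
echo '{"segments": [[0, 0, 0, 0.006, -0.002, 0, 0], [0, 0, 0, 0.005, 0, 0, 0], [0, 0, 0, 0.004, 0, 0, 0], [0, 0, 0, 0.003, 0, 0, 0], [0, 0, 0, 0.003, 0, 0, 0]]}' | python3 steer.py;echo '{"segments": [[0, 0, 0, 0.003, 0, 0, 0], [0, 0, 0, 0.003, 0, 0, 0], [0, 0, 0, 0.003, 0, 0, 0], [0, 0, 0, 0.003, 0, 0, 0], [0, 0, 0, 0.003, 0, 0, 0]]}' | python3 steer.py;echo '{"segments": [[0, 0, 0, 0.003, 0, 0, 0], [0, 0, 0, 0.003, 0, 0, 0], [0, 0, 0, 0.003, 0, 0, 0], [0, 0, 0, 0.003, 0, 0, 0]]}' | python3 steer.py
```

```text
clock: 2.68
eef_pos: [400.7, -31.8, 48.5]
tcp_rot: [-3.142, -0.003, -0.086]
contact_force: [-0.1, 0.8, -0.1]
opening: 0.002
grasp_force: 0.4
clock: 3.1
eef_pos: [414.4, -32.9, 47.2]
tcp_rot: [-3.142, 0.0, -0.086]
contact_force: [-0.3, 0.1, 0.6]
opening: -0.002
grasp_force: 0.4
clock: 3.43
eef_pos: [426.1, -33.9, 47.2]
tcp_rot: [-3.141, 0.001, -0.086]
contact_force: [-5.6, 2.5, 3.6]
opening: 0.002
grasp_force: 3.3
```

Converted, 2 mm / 1000 = 0.002, 1 mm / 1000 = 0.001.

```bash
for i in 1; do echo '{"segments": [[0, 0, 0, 0.002, 0, 0, 0], [0, 0, 0, 0.002, 0, 0, 0], [0, 0, 0, 0.002, 0, 0, 0], [0, 0, 0, 0.001, 0, 0, 0]]}' | python3 steer.py; done; echo '{"segments": [[0, 0, 0, 0.001, 0, 0, 0], [0, 0, 0, 0.001, 0, 0, 0], [0, 0, 0, 0.001, 0, 0, 0]]}' | python3 steer.py
```

```text
clock: 3.77
eef_pos: [429.5, -34.0, 46.5]
tcp_rot: [-3.141, 0.008, -0.086]
contact_force: [-11.4, 4.0, 7.2]
opening: 0.002
grasp_force: 6.0
clock: 4.02
eef_pos: [431.8, -34.1, 46.4]
tcp_rot: [-3.141, 0.009, -0.086]
contact_force: [-12.5, 6.6, 7.0]
opening: 0.002
grasp_force: 6.5
```

Converted, 2 mm / 1000 = 0.002, 1 mm / 1000 = 0.001.

```bash
echo '{"segments": [[0, 0, 0, 0.002, 0, 0, 0], [0, 0, 0, 0.001, 0, 0, 0], [0, 0, 0, 0.001, 0, 0, 0], [0, 0, 0, 0, 0, 0, 0]]}' | python3 steer.py;  echo '{"segments": [[0, 0, 0, 0.001, 0, 0, 0], [0, 0, 0, 0.001, 0, 0, 0], [0, 0, 0, 0, 0, 0, 0]]}' | python3 steer.py; python3 -c "
from h import *
cv2.imwrite('pics/w.png',r.grab_frame('top')[:,:,::-1]);cv2.imwrite('pics/w2.png',r.grab_frame('side')[:,:,::-1])"
```

```text
clock: 4.35
eef_pos: [435.3, -34.2, 46.2]
tcp_rot: [-3.141, 0.01, -0.087]
contact_force: [-13.8, 7.1, 6.7]
opening: 0.002
grasp_force: 7.4
clock: 4.6
eef_pos: [436.7, -34.2, 46.2]
tcp_rot: [-3.141, 0.011, -0.087]
contact_force: [-14.7, 9.0, 7.6]
opening: -0.001
grasp_force: 8.7
```

Converted, 2 mm / 1000 = 0.002, 1 mm / 1000 = 0.001.

```bash
echo '{"segments": [[0, 0, 0, 0.002, 0, 0, 0], [0, 0, 0, 0.001, 0, 0, 0], [0, 0, 0, 0, 0, 0, 0]]}' | python3 steer.py; echo '{"segments": [[0, 0, 0, 0.002, 0, 0, 0], [0, 0, 0, 0.001, 0, 0, 0], [0, 0, 0, 0, 0, 0, 0]]}' | python3 steer.py
```

```text
clock: 4.95
eef_pos: [437.3, -34.3, 45.8]
tcp_rot: [-3.141, 0.016, -0.087]
contact_force: [-20.7, 7.5, 13.4]
opening: 0.002
grasp_force: 12.8
clock: 5.2
eef_pos: [437.5, -34.4, 45.3]
tcp_rot: [-3.141, 0.021, -0.087]
contact_force: [-28.1, 8.6, 17.4]
opening: 0.006
grasp_force: 16.6
```

Converted, 1 mm / 1000 = 0.001.

```bash
echo '{"segments": [[0, 0, 0, 0.001, 0, 0, 0], [0, 0, 0, 0.001, 0, 0, 0], [0, 0, 0, 0, 0, 0, 0]]}' | python3 steer.py
```

```text
clock: 5.45
eef_pos: [437.5, -34.4, 45.0]
tcp_rot: [-3.141, 0.025, -0.087]
contact_force: [-32.6, 8.9, 20.8]
opening: 0.002
grasp_force: 19.2
```

The wedge has stopped dead at the predicted place. I back off, rise, and look again.

Converted, -40 mm / 1000 = -0.04, -20 mm / 1000 = -0.02.

```bash
echo '{"segments": [[0, 0, 0, -0.012, 0, 0, 0], [0, 0, 0, -0.02, 0, 0, 0], [0, 0, 0, 0, 0, -0.04, 0.9], [0, 0, 0, 0, 0, -0.04, 0.9], [0, 0, 0, 0, 0, -0.04, 0.9]]}' | python3 steer.py; python3 -c "
from h import *
go([409.2,309.5,150],.303);print(r.sense()['qpos'])"
```

```text
clock: 5.87
eef_pos: [417.5, -33.2, 168.4]
tcp_rot: [3.142, 0.002, -0.086]
contact_force: [1.3, 0.1, -0.3]
opening: 0.421
grasp_force: 0.0
pos [417.5 -33.2 168.4] yaw -0.0861 F [ 1.3  0.1 -0.3] t 5.9 op 0.42
rotvec [-3.000e-04  1.700e-03 -3.891e-01]
d [ -37.8 -340.7   18.4]
[-8.29234191e-02  1.46739343e-01  2.13510923e+00 -4.37669015e-05
  8.61423422e-01  1.57404215e+00]
```

Converted, -38 mm / 1000 = -0.038, -4 mm / 1000 = -0.004.

```bash
echo '{"segments": [[0, 0, 0, -0.004, -0.038, 0, 1], [0, 0, 0, -0.004, -0.038, 0, 1], [0, 0, 0, -0.004, -0.038, 0, 1], [0, 0, 0, -0.004, -0.038, 0, 1], [0, 0, 0, -0.004, -0.038, 0, 1]]}' | python3 steer.py;echo '{"segments": [[0, 0, 0, -0.004, -0.038, 0, 1], [0, 0, 0, -0.004, -0.038, 0, 1], [0, 0, 0, -0.004, -0.038, 0, 1], [0, 0, 0, -0.005, -0.037, 0, 1]]}' | python3 steer.py;echo '{"segments": [[0, 0, -0.0618, 0, 0, 0, 1], [0, 0, -0.0618, 0, 0, 0, 1], [0, 0, -0.0618, 0, 0, 0, 1], [0, 0, -0.0618, 0, 0, 0, 1], [0, 0, 0, 0, 0, 0, 1]]}' | python3 steer.py; python3 - <<'E'
from h import *
np.set_printoptions(precision=1,suppress=True)
t=r.grab_frame('top')[:,:,::-1];s=r.grab_frame('side')[:,:,::-1]
cv2.imwrite('pics/t2.png',t);cv2.imwrite('pics/s2.png',s)
go([409.2,309.5,24],.303)
Q=[]
for k,X in {"hR":(560.9,3,67.3),"hL":(527.8,55,67.3)}.items():
    a,b=blob(t,proj("top",X),0,2),blob(s,proj("side",X),0,2)
    print(k,a,b,tri(a,b),proj("top",X),ray("top",a,69),ray("side",b,69)); 
A=t[150:250,215:315];B=s[145:260,195:335]
c=np.hstack([cv2.resize(A,(400,460),interpolation=2),cv2.resize(B,(400,460),interpolation=2)]);cv2.imwrite('pics/c2.png',c)
E
```

```text
clock: 6.28
eef_pos: [414.8, 159.6, 167.7]
tcp_rot: [-3.141, -0.001, -0.087]
contact_force: [1.5, -0.6, -0.5]
opening: 1.0
grasp_force: 0.0
clock: 6.62
eef_pos: [410.8, 312.0, 167.5]
tcp_rot: [-3.141, -0.001, -0.086]
contact_force: [1.1, 0.1, -0.3]
opening: 0.999
grasp_force: 0.0
clock: 7.03
eef_pos: [410.9, 310.0, 167.3]
tcp_rot: [-3.142, -0.0, 0.307]
contact_force: [1.0, 0.6, 0.5]
opening: 1.003
grasp_force: 0.0
pos [410.9 309.7 167.3] yaw 0.2985 F [-0.5 -0.1  0.2] t 7.1 op 1.00
rotvec [-0. -0. -0.]
d [ -1.7  -0.3 143.3]
hR [266.8 182.1] [244.9 183. ] [559.5   4.1  66.4] [267.2 181.9] [560.2   4.3  69. ] [558.    5.3  69. ]
hL [250.8 193.1] [248.9 198.4] [527.6  54.5  87. ] [250.6 192.8] [526.6  54.4  69. ] [533.1  46.5  69. ]
```

View pics/c2.png

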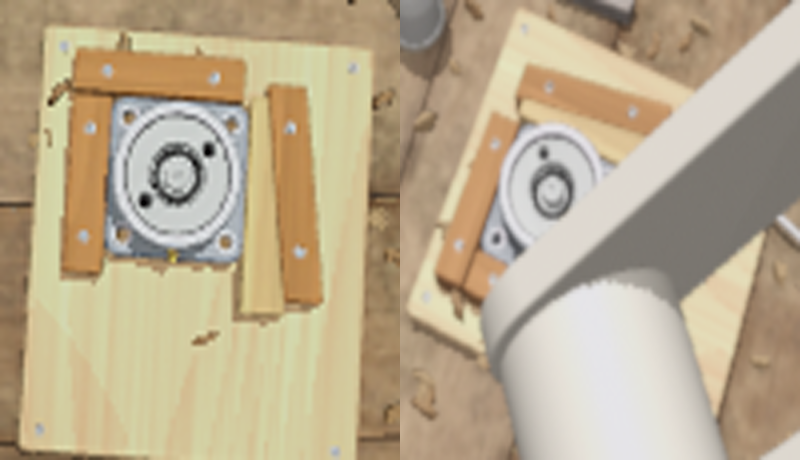

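The picture shows the wedge driven in and the housing against the left and back cleats. hL is at crop (145,200) and hR at (209,149); the arm hides hL in the side view. Next I grasp the spanner.

Converted, 40 mm / 1000 = 0.04, -1.7 mm / 1000 = -0.0017.

```bash
echo '{"segments": [[0, 0, 0, -0.0017, 0, 0.04, 1], [0, 0, 0, 0, 0, 0.04, 1], [0, 0, 0, 0, 0, 0.038, 1], [0, 0, 0, 0, 0, 0.018, 1], [0, 0, 0, 0, 0, 0.007, 1]]}' | python3 steer.py; echo '{"segments": [[0, 0, 0, 0, 0, 0, 0.1], [0, 0, 0, 0, 0, 0, 0], [0, 0, 0, 0, 0, 0, 0], [0, 0, 0, 0, 0, 0, 0], [0, 0, 0, 0, 0, 0, 0]]}' | python3 steer.py 100; echo '{"segments": [[0, 0, 0, 0, 0, 0, 0], [0, 0, 0, 0, 0, 0, 0], [0, 0, 0, 0, 0, 0, 0]]}' | python3 steer.py
```

```text
clock: 7.55
eef_pos: [407.6, 307.8, 21.3]
tcp_rot: [3.14, 0.004, 0.299]
contact_force: [0.0, 0.4, 0.0]
opening: 0.997
grasp_force: 0.0
clock: 7.97
eef_pos: [410.0, 309.7, 25.6]
tcp_rot: [-3.141, -0.002, 0.301]
contact_force: [-0.0, -0.6, 0.4]
opening: 0.295
grasp_force: 0.0
clock: 8.22
eef_pos: [409.8, 309.7, 25.8]
tcp_rot: [-3.141, -0.002, 0.302]
contact_force: [-2.3, -0.9, 12.1]
opening: 0.189
grasp_force: 98.5
```

Converted, -35 mm / 1000 = -0.035, -15 mm / 1000 = -0.015.

```bash
echo '{"segments": [[0, 0, 0, 0, 0, -0.015, 0], [0, 0, 0, 0, 0, -0.035, 0], [0, 0, 0, 0, 0, -0.035, 0], [0, 0, 0, 0, 0, -0.035, 0], [0, 0, 0, 0, 0, 0, 0]]}' | python3 steer.py;echo '{"segments": [[0, 0, 0, 0, 0, 0, 0], [0, 0, 0, 0, 0, 0, 0]]}' | python3 steer.py; python3 - <<'E'
from h import *
np.set_printoptions(precision=1,suppress=True)
t=r.grab_frame('top')[:,:,::-1];s=r.grab_frame('side')[:,:,::-1]
cv2.imwrite('pics/t3.png',t);cv2.imwrite('pics/s3.png',s)
go([0,0,0])
st=r.sense();R=Ro.from_euler('xyz',st["tcp_rot"]);p=st["eef_pos"]
for n,y in(("pL",-30),("pR",30)):
    X=p+R.apply([110,y,24-22]);a0,b0=proj("top",X),proj("side",X)
    a,b=blob(t,a0,1,3),blob(s,b0,1,3);Q=tri(a,b)
    print(n,X,a0,a,b0,b,Q,"tool",R.inv().apply(Q-p))
a0=a0.astype(int);b0=b0.astype(int)
f=lambda im,c:cv2.resize(im[c[1]-45:c[1]+45,c[0]-45:c[0]+45],(400,400),interpolation=2)
cv2.imwrite('pics/c3.png',np.hstack([f(t,a0),f(s,b0)]))
E
```

```text
clock: 8.63
eef_pos: [412.0, 311.3, 150.6]
tcp_rot: [-3.138, -0.009, 0.302]
contact_force: [1.0, 1.1, -2.1]
opening: 0.184
grasp_force: 98.2
clock: 8.8
eef_pos: [408.7, 308.8, 144.0]
tcp_rot: [3.142, 0.0, 0.302]
contact_force: [-0.8, 0.2, -2.6]
opening: 0.182
grasp_force: 98.2
pos [408.2 308.4 142.8] yaw 0.3017 F [-0.1  0.3 -2.6] t 8.9 op 0.19
d [-481.   173.   144.3]
pL [504.3 369.7 140.5] [141.3 200.7] [140.9 200.9] [214.1 318.6] [214.7 318.9] [503.1 370.1 142.2] tool [109.  -30.7   0.3]
pR [522.1 312.4 140.6] [161.2 194.2] [161.1 194.1] [215.6 289.9] [216.2 290.2] [521.4 312.7 139.9] tool [109.4  29.5   2.7]
```

View pics/c3.png

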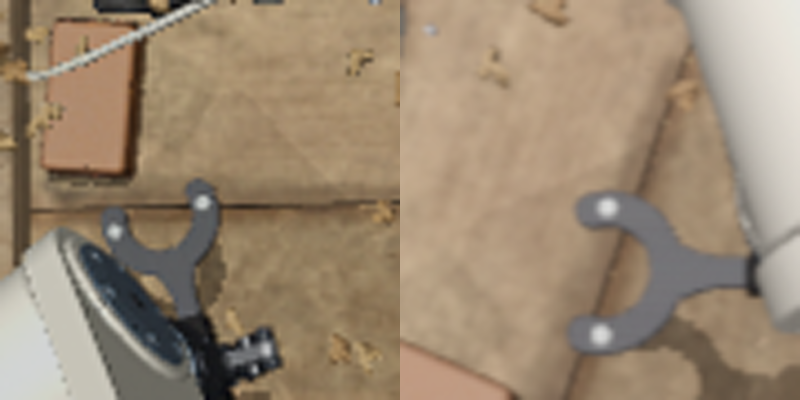

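The spanner is held level, with pin heads at top crop (115,232) and (203,202). Their offset from the TCP in tool axes is about (109, ∓30). Next I move above the ring.

Converted, -0.096 rad / 1.5708 = -0.0611.

```bash
echo '{"segments": [[0, 0, -0.0611, 0, 0, 0, 0], [0, 0, -0.0611, 0, 0, 0, 0], [0, 0, -0.0598, 0, 0, 0, 0], [0, 0, 0, 0, 0, 0, 0]]}' | python3 steer.py; python3 -c "
from h import *
go([452.3,-31.8,130],.588)"
```

```text
clock: 9.23
eef_pos: [408.3, 308.5, 142.7]
tcp_rot: [3.141, 0.003, 0.592]
contact_force: [-0.8, 0.0, -2.5]
opening: 0.187
grasp_force: 98.1
pos [408.3 308.5 142.7] yaw 0.5919 F [-0.8  0.  -2.5] t 9.2 op 0.19
rotvec [0.0001 0.0031 0.0039]
d [-153.4  307.    13.2]
```

Converted, 34 mm / 1000 = 0.034, -17 mm / 1000 = -0.017.

```bash
echo '{"segments": [[0, 0, 0, -0.017, 0.034, 0, 0], [0, 0, 0, -0.017, 0.034, 0, 0], [0, 0, 0, -0.017, 0.034, 0, 0], [0, 0, 0, -0.017, 0.034, 0, 0], [0, 0, 0, -0.017, 0.034, 0, 0]]}' | python3 steer.py; echo '{"segments": [[0, 0, 0, -0.017, 0.034, 0.003, 0], [0, 0, 0, -0.017, 0.034, 0.003, 0], [0, 0, 0, -0.017, 0.034, 0.003, 0], [0, 0, 0, -0.017, 0.035, 0.003, 0], [0, 0, 0, 0, 0, 0, 0]]}' | python3 steer.py; echo '{"segments": [[0, 0, 0, 0, 0, 0, 0], [0, 0, 0, 0, 0, 0, 0], [0, 0, 0, 0, 0, 0, 0]]}' | python3 steer.py; python3 - <<'E'
from h import *
np.set_printoptions(precision=1,suppress=True)
t=r.grab_frame('top')[:,:,::-1];s=r.grab_frame('side')[:,:,::-1]
cv2.imwrite('pics/t4.png',t);cv2.imwrite('pics/s4.png',s)
go([452.3,-31.8,130],.588)
st=r.sense();R=Ro.from_euler('xyz',st["tcp_rot"]);p=st["eef_pos"]
for n,y in(("pL",-30),("pR",30)):
    X=p+R.apply([109.2,y-.6,2]);a0,b0=proj("top",X),proj("side",X)
    a,b=blob(t,a0,1,2),blob(s,b0,1,2);Q=tri(a,b)
    print(n,X,a0,a,b0,b,Q,"top@",ray("top",a,Q[2]),"tool",R.inv().apply(Q-p))
a0=a0.astype(int);b0=b0.astype(int)
f=lambda im,c:cv2.resize(im[c[1]-45:c[1]+45,c[0]-45:c[0]+45],(400,400),interpolation=2)
cv2.imwrite('pics/c4.png',np.hstack([f(t,a0),f(s,b0)]))
E
```

```text
clock: 9.65
eef_pos: [431.9, 118.8, 143.3]
tcp_rot: [-3.141, 0.002, 0.585]
contact_force: [1.3, 0.5, -2.3]
opening: 0.186
grasp_force: 98.4
clock: 10.07
eef_pos: [452.2, -36.5, 131.2]
tcp_rot: [3.141, 0.002, 0.58]
contact_force: [0.3, -0.4, -1.7]
opening: 0.188
grasp_force: 98.6
clock: 10.32
eef_pos: [451.6, -30.4, 131.8]
tcp_rot: [-3.141, 0.001, 0.587]
contact_force: [0.7, 0.4, -2.1]
opening: 0.185
grasp_force: 98.6
pos [451.8 -30.1 132.1] yaw 0.5889 F [-0.3 -0.7 -1.6] t 10.4 op 0.19
rotvec [-0.  0.  0.]
d [-0.6  1.7  2.1]
pL [525.6  56.  130. ] [249.8 191.7] [250.2 191.5] [250.2 191.7] [250.6 191.9] [525.6  55.1 127.4] top@ [526.2  55.2 127.4] tool [108.6 -29.8   4.7]
pR [558.9   6.1 130. ] [266.7 180. ] [267.2 179.8] [243.8 171.8] [244.3 171.9] [559.2   4.3 126.4] top@ [560.    4.4 126.4] tool [108.4  31.1   5.6]
```

View pics/c4.png

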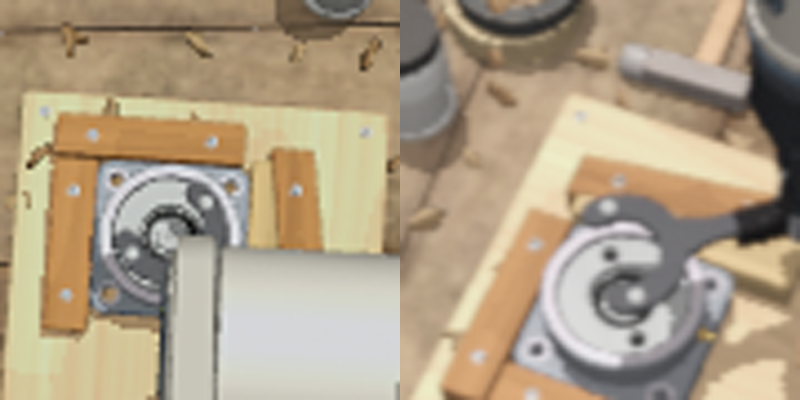

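Pin mid (542.4, 29.7) against hole mid (542.7, 29.2): half a millimetre off, so I correct by 0.5 and go down.

Converted, 12 mm / 1000 = 0.012, 4 mm / 1000 = 0.004.

```bash
echo '{"segments": [[0, 0, 0, 0, 0.0005, 0.012, 0], [0, 0, 0, 0, 0, 0.012, 0], [0, 0, 0, 0, 0, 0.004, 0], [0, 0, 0, 0, 0, 0, 0]]}' | python3 steer.py; echo '{"segments": [[0, 0, 0, 0, 0, 0.002, 0], [0, 0, 0, 0, 0, 0.002, 0], [0, 0, 0, 0, 0, 0.002, 0], [0, 0, 0, 0, 0, 0, 0]]}' | python3 steer.py;python3 - <<'E'
from h import *
np.set_printoptions(precision=1,suppress=True)
s=r.sense();print(s["eef_pos"],s["tcp_rot"],s["wrist_torque"])
E
```

```text
clock: 10.75
eef_pos: [451.6, -30.7, 103.5]
tcp_rot: [-3.14, 0.002, 0.589]
contact_force: [-0.4, 0.1, -2.5]
opening: 0.188
grasp_force: 98.6
clock: 11.08
eef_pos: [452.4, -31.5, 98.3]
tcp_rot: [3.142, -0.0, 0.588]
contact_force: [-0.2, 0.2, -1.0]
opening: 0.182
grasp_force: 98.6
[452.4 -31.5  98.3] [ 3.1 -0.   0.6] [-0.   0.2 -0. ]
```

```bash
echo '{"segments": [[0, 0, 0, 0, 0, 0.002, 0], [0, 0, 0, 0, 0, 0.002, 0], [0, 0, 0, 0, 0, 0.001, 0], [0, 0, 0, 0, 0, 0, 0]]}' | python3 steer.py; echo '{"segments": [[0, 0, 0, 0, 0, 0.001, 0], [0, 0, 0, 0, 0, 0.001, 0], [0, 0, 0, 0, 0, 0, 0]]}' | python3 steer.py
```

```text
clock: 11.42
eef_pos: [452.2, -31.6, 93.0]
tcp_rot: [-3.141, 0.0, 0.588]
contact_force: [-0.5, 0.6, -2.1]
opening: 0.184
grasp_force: 98.6
clock: 11.67
eef_pos: [452.3, -31.6, 91.1]
tcp_rot: [-3.141, 0.0, 0.588]
contact_force: [1.2, 0.8, -2.2]
opening: 0.188
grasp_force: 98.6
```

Converted, 2 mm / 1000 = 0.002.

```bash
echo '{"segments": [[0, 0, 0, 0, 0, 0.002, 0], [0, 0, 0, 0, 0, 0.002, 0], [0, 0, 0, 0, 0, 0, 0]]}' | python3 steer.py; echo '{"segments": [[0, 0, 0, 0, 0, 0.001, 0], [0, 0, 0, 0, 0, 0.001, 0], [0, 0, 0, 0, 0, 0, 0]]}' | python3 steer.py; echo '{"segments": [[0, 0, 0, 0, 0, 0.001, 0], [0, 0, 0, 0, 0, 0.001, 0], [0, 0, 0, 0, 0, 0, 0]]}' | python3 steer.py
```

```text
clock: 11.92
eef_pos: [452.1, -31.6, 86.9]
tcp_rot: [-3.141, 0.0, 0.588]
contact_force: [-0.1, -0.5, -2.1]
opening: 0.184
grasp_force: 98.6
clock: 12.17
eef_pos: [452.3, -31.6, 85.1]
tcp_rot: [-3.142, 0.0, 0.588]
contact_force: [-0.7, 0.3, -1.9]
opening: 0.186
grasp_force: 98.7
clock: 12.42
eef_pos: [452.3, -31.7, 83.4]
tcp_rot: [3.142, -0.0, 0.588]
contact_force: [-3.6, -2.6, 5.6]
opening: 0.184
grasp_force: 99.5
```

Pins bottomed at TCP z of about 83.7, matching the predicted full depth. Next I turn clockwise on an arc of radius 109.

Converted, -6.54 mm / 1000 = -0.0065, -5.45 mm / 1000 = -0.0055, 0.06 rad / 1.5708 = 0.0382.

```bash
echo '{"segments": [[0, 0, 0.0318, 0.0001, -0.0055, 0, 0], [0, 0, 0.0382, 0.0002, -0.0065, 0, 0], [0, 0, 0.0382, 0.0002, -0.0065, 0, 0], [0, 0, 0, 0, 0, 0, 0]]}' | python3 steer.py; python3 -c "
from h import *
s=r.sense();print(s['eef_pos'],s['tcp_rot'],s['wrist_torque'])
y=s['tcp_rot'][2];print(s['eef_pos'][:2]+109*np.array([np.cos(y),np.sin(y)]))"
```

```text
clock: 12.75
eef_pos: [443.4, -15.0, 83.6]
tcp_rot: [3.141, -0.001, 0.416]
contact_force: [-2.3, -2.9, 3.3]
opening: 0.186
grasp_force: 99.5
[443.4165275  -15.02140016  83.56744772] [ 3.14115215e+00 -5.54222066e-04  4.15676882e-01] [-0.21673208 -0.14619187 -0.11447334]
[543.13443616  28.99380962]
```

Following smoothly with small forces.

Converted, -6.54 mm / 1000 = -0.0065, 0.2 mm / 1000 = 0.0002, 0.06 rad / 1.5708 = 0.0382.

```bash
echo '{"segments": [[0, 0, 0.0382, 0.0002, -0.0065, 0, 0], [0, 0, 0.0382, 0.0002, -0.0065, 0, 0], [0, 0, 0.0382, 0.0002, -0.0065, 0, 0], [0, 0, 0.0382, 0.0002, -0.0065, 0, 0], [0, 0, 0, 0, 0, 0, 0]]}' | python3 steer.py; echo '{"segments": [[0, 0, 0.0382, 0.0002, -0.0065, 0, 0], [0, 0, 0.0382, 0.0002, -0.0065, 0, 0], [0, 0, 0.0382, 0.0002, -0.0065, 0, 0], [0, 0, 0, 0, 0, 0, 0]]}' | python3 steer.py; python3 -c "
from h import *
s=r.sense();print(s['eef_pos'],s['tcp_rot'],s['wrist_torque'])
y=s['tcp_rot'][2];print(s['eef_pos'][:2]+109*np.array([np.cos(y),np.sin(y)]))"
```

```text
clock: 13.17
eef_pos: [435.7, 9.9, 83.5]
tcp_rot: [3.142, -0.0, 0.178]
contact_force: [-4.1, -2.8, 4.9]
opening: 0.187
grasp_force: 99.6
clock: 13.5
eef_pos: [433.9, 29.4, 83.4]
tcp_rot: [3.142, 0.0, -0.002]
contact_force: [-3.1, -1.6, 5.2]
opening: 0.184
grasp_force: 99.6
[433.93945944  29.37635625  83.35671475] [ 3.14155669e+00  4.45272842e-04 -1.70531935e-03] [-0.30817975 -0.0817685  -0.14516878]
[542.93930094  29.19047653]
```

Converted, -5.45 mm / 1000 = -0.0055, 0.14 mm / 1000 = 0.0001, 0.05 rad / 1.5708 = 0.0318.

```bash
echo '{"segments": [[0, 0, 0.0318, 0.0001, -0.0055, 0, 0], [0, 0, 0.0318, 0.0001, -0.0055, 0, 0], [0, 0, 0.0318, 0.0001, -0.0055, 0, 0]]}' | python3 steer.py; echo '{"segments": [[0, 0, 0.0318, 0.0001, -0.0055, 0, 0], [0, 0, 0.0318, 0.0001, -0.0055, 0, 0]]}' | python3 steer.py; python3 -c "
from h import *
s=r.sense();print(s['eef_pos'],s['tcp_rot'],s['wrist_torque'])
y=s['tcp_rot'][2];print(s['eef_pos'][:2]+109*np.array([np.cos(y),np.sin(y)]))"
```

```text
clock: 13.75
eef_pos: [435.1, 45.1, 83.3]
tcp_rot: [3.141, 0.001, -0.15]
contact_force: [-3.8, -3.2, 5.4]
opening: 0.189
grasp_force: 99.7
clock: 13.92
eef_pos: [437.2, 55.8, 83.3]
tcp_rot: [3.141, 0.001, -0.25]
contact_force: [-5.3, -3.7, 5.7]
opening: 0.185
grasp_force: 99.7
[437.18543083  55.75767545  83.29439392] [ 3.14084520e+00  8.64712330e-04 -2.50431951e-01] [-0.67467532 -0.05697621  0.09975809]
[542.78522651  28.74502744]
```

Converted, -4.36 mm / 1000 = -0.0044, 0.1 mm / 1000 = 0.0001, 0.04 rad / 1.5708 = 0.0255.

```bash
echo '{"segments": [[0, 0, 0.0255, 0.0001, -0.0044, 0, 0], [0, 0, 0.0255, 0.0001, -0.0044, 0, 0], [0, 0, 0.0255, 0.0001, -0.0044, 0, 0]]}' | python3 steer.py; python3 -c "
from h import *
s=r.sense();print(s['wrist_torque'])"
```

```text
clock: 14.17
eef_pos: [441.1, 68.2, 83.3]
tcp_rot: [3.141, 0.001, -0.37]
contact_force: [-4.8, -1.9, 5.2]
opening: 0.187
grasp_force: 99.7
[-0.69128753  0.08011688  0.12006581]
```

Converted, -3.27 mm / 1000 = -0.0033, 0.05 mm / 1000 = 0.0001, 0.03 rad / 1.5708 = 0.0191.

```bash
echo '{"segments": [[0, 0, 0.0191, 0.0001, -0.0033, 0, 0], [0, 0, 0.0191, 0.0001, -0.0033, 0, 0]]}' | python3 steer.py; python3 -c "
from h import *
s=r.sense();print(s['wrist_torque'])"
```

```text
clock: 14.33
eef_pos: [443.2, 73.6, 83.1]
tcp_rot: [3.139, 0.001, -0.428]
contact_force: [-5.7, -15.7, 5.7]
opening: 0.187
grasp_force: 100.0
[-2.8267361   0.19173049  0.72374612]
```

Converted, -2.2 mm / 1000 = -0.0022, 0.02 mm / 1000 = 0, 0.02 rad / 1.5708 = 0.0127.

```bash
echo '{"segments": [[0, 0, 0.0127, 0, -0.0022, 0, 0], [0, 0, 0, 0, 0, 0, 0]]}' | python3 steer.py; echo '{"segments": [[0, 0, 0.0127, 0, -0.0022, 0, 0], [0, 0, 0, 0, 0, 0, 0], [0, 0, 0, 0, 0, 0, 0]]}' | python3 steer.py; python3 -c "
from h import *
s=r.sense();print(s['wrist_torque'],s['eef_pos'],s['tcp_rot'])
im=r.grab_frame('top');cv2.imwrite('pics/t5.png',im[:,:,::-1]);im=r.grab_frame('side');cv2.imwrite('pics/s5.png',im[:,:,::-1])
"
```

```text
clock: 14.5
eef_pos: [443.6, 74.7, 82.9]
tcp_rot: [3.137, 0.002, -0.445]
contact_force: [-6.7, -15.4, 6.4]
opening: 0.183
grasp_force: 100.4
clock: 14.75
eef_pos: [444.0, 75.7, 82.7]
tcp_rot: [3.135, 0.002, -0.463]
contact_force: [-6.7, -20.8, 6.2]
opening: 0.183
grasp_force: 101.5
[-3.45769634  0.24989518  1.57834634] [444.0205672   75.71614392  82.70605864] [ 3.13510609e+00  1.79009806e-03 -4.62898648e-01]
```

Converted, -2.2 mm / 1000 = -0.0022, 0.02 mm / 1000 = 0, 0.01 rad / 1.5708 = 0.0064.

```bash
cat > m.py <<'E'
from h import *
import sys
np.set_printoptions(precision=1,suppress=True)
t=r.grab_frame('top')[:,:,::-1];s=r.grab_frame('side')[:,:,::-1]
cv2.imwrite('pics/t%s.png'%sys.argv[1],t);cv2.imwrite('pics/s%s.png'%sys.argv[1],s)
y=float(sys.argv[2]);c=np.array([542.8,29.2,80]);D=30*np.array([-np.sin(y),np.cos(y),0]);o=[]
for X in(c+D,c-D):
    a,b=blob(t,proj("top",X),1,2),blob(s,proj("side",X),1,2);o.append((ray("top",a,81),ray("side",b,81),tri(a,b)));print(*o[-1])
for i in range(3):
    d=o[0][i]-o[1][i];print("ang %.3f len %.1f"%(np.arctan2(-d[0],d[1]),np.hypot(*d[:2])),"mid",(o[0][i]+o[1][i])/2)
st=r.sense();print(st["eef_pos"],st["tcp_rot"],st["contact_force"],st["wrist_torque"])
E
python3 m.py 6 -.44; echo '{"segments": [[0, 0, 0.0064, 0, -0.0022, 0, 0], [0, 0, 0.0064, 0, -0.0022, 0, 0], [0, 0, 0, 0, 0, 0, 0]]}' | python3 steer.py; python3 m.py 7 -.44
```

```text
[556.   56.8  81. ] [554.5  57.1  81. ] [555.4  56.7  80. ]
[530.5   2.3  81. ] [529.1   2.   81. ] [529.8   2.2  81.4]
ang -0.437 len 60.1 mid [543.3  29.6  81. ]
ang -0.432 len 60.7 mid [541.8  29.5  81. ]
ang -0.440 len 60.2 mid [542.6  29.5  80.7]
[444.   75.7  82.7] [ 3.1  0.  -0.5] [ -6.9 -19.8   5.5] [-3.5  0.3  1.6]
clock: 15.2
eef_pos: [444.6, 77.5, 82.4]
tcp_rot: [3.13, 0.003, -0.481]
contact_force: [-9.6, -38.1, 10.3]
opening: 0.183
grasp_force: 103.2
[556.4  57.1  81. ] [554.6  57.1  81. ] [555.6  57.   80.5]
[529.7   2.4  81. ] [528.    1.7  81. ] [528.8   2.3  81.9]
ang -0.453 len 60.9 mid [543.1  29.8  81. ]
ang -0.446 len 61.4 mid [541.3  29.4  81. ]
ang -0.456 len 60.9 mid [542.2  29.6  81.2]
[444.6  77.5  82.4] [ 3.1  0.  -0.5] [ -8.9 -37.6  11.2] [-6.2  0.5  1.8]
```

At the stop: 38 N at 109 mm is about 4 N m and there is no more motion. I relax back into the hole play, then lift.

Converted, 4 mm / 1000 = 0.004, 1 mm / 1000 = 0.001, -0.03 rad / 1.5708 = -0.0191.

```bash
echo '{"segments": [[0, 0, -0.0191, 0.0001, 0.004, 0, 0], [0, 0, -0.0191, 0.0001, 0.004, 0, 0], [0, 0, 0, 0, 0.001, 0, 0], [0, 0, 0, 0, 0, 0, 0]]}' | python3 steer.py; python3 m.py 8 -.42
```

```text
clock: 15.63
eef_pos: [443.0, 73.2, 83.1]
tcp_rot: [3.139, 0.002, -0.427]
contact_force: [-6.4, -5.4, 6.0]
opening: 0.183
grasp_force: 100.3
[555.5  56.6  81. ] [554.1  56.7  81. ] [554.9  56.5  80.3]
[531.4   1.7  81. ] [529.4   0.   81. ] [530.    1.6  83.8]
ang -0.414 len 60.0 mid [543.4  29.1  81. ]
ang -0.411 len 61.8 mid [541.8  28.4  81. ]
ang -0.426 len 60.2 mid [542.5  29.   82.1]
[443.1  73.2  83.1] [ 3.1  0.  -0.4] [-5.4 -6.1  5.6] [-1.2  0.2  0.6]
```

Converted, -2 mm / 1000 = -0.002, 1.2 mm / 1000 = 0.0012, -0.01 rad / 1.5708 = -0.0064.

```bash
echo '{"segments": [[0, 0, -0.0064, -0.0007, 0.0012, 0, 0], [0, 0, 0, 0, 0, 0, 0], [0, 0, 0, 0, 0, -0.002, 0], [0, 0, 0, 0, 0, -0.002, 0], [0, 0, 0, 0, 0, 0, 0]]}' | python3 steer.py; echo '{"segments": [[0, 0, 0, 0, 0, -0.003, 0], [0, 0, 0, 0, 0, -0.004, 0], [0, 0, 0, 0, 0, -0.005, 0], [0, 0, 0, 0, 0, 0, 0]]}' | python3 steer.py
```

```text
clock: 16.15
eef_pos: [443.0, 72.7, 87.0]
tcp_rot: [3.14, 0.0, -0.418]
contact_force: [3.0, -5.6, -10.0]
opening: 0.185
grasp_force: 98.1
clock: 16.48
eef_pos: [445.4, 71.9, 99.5]
tcp_rot: [3.141, -0.004, -0.418]
contact_force: [12.0, -15.1, -15.9]
opening: 0.183
grasp_force: 98.1
```

```bash
echo '{"segments": [[0, 0, 0, 0, 0, 0, 0]]}' | python3 steer.py; python3 m.py 9 -.42;python3 -c "
import cv2,numpy as np
t=cv2.imread('pics/t9.png')[140:240,200:320];s=cv2.imread('pics/s9.png')[130:250,190:310]
cv2.imwrite('pics/c9.png',np.hstack([cv2.resize(t,(400,333),interpolation=2),cv2.resize(s,(333,333),interpolation=2)]))"
```

```text
clock: 16.57
eef_pos: [445.3, 72.0, 99.2]
tcp_rot: [3.141, -0.004, -0.418]
contact_force: [11.2, -13.8, -14.8]
opening: 0.184
grasp_force: 98.3
[557.2  56.5  81. ] [555.4  55.7  81. ] [556.1  56.3  82. ]
[533.    1.2  81. ] [530.6  -1.1  81. ] [531.3   1.1  84.9]
ang -0.412 len 60.4 mid [545.1  28.8  81. ]
ang -0.413 len 62.0 mid [543.   27.3  81. ]
ang -0.423 len 60.6 mid [543.7  28.7  83.4]
[445.3  72.   99.1] [ 3.1 -0.  -0.4] [ 10.8 -15.1 -13.9] [-1.9 -1.1  0.2]
```

View pics/c9.png

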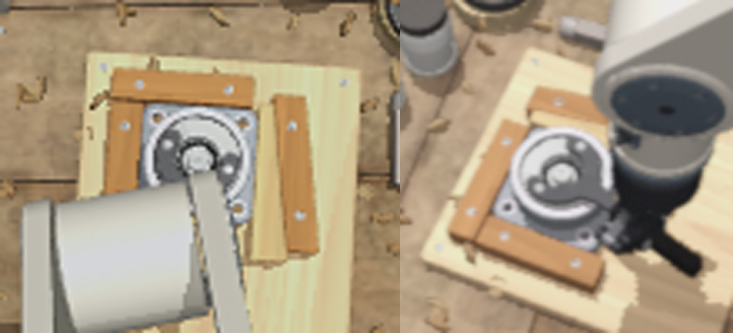

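The fork stayed low (plate about 83) while the wrist rose 16 mm, so the pins bound and the spanner pitched in the grip. I lower again and free the side load.

The manual's scale: shifts go in shares of 1000 mm and turns go in shares of pi/2 rad. Converting my numbers, 5 mm / 1000 = 0.005, 4 mm / 1000 = 0.004.

```bash
echo '{"segments": [[0, 0, 0, 0, 0, 0.005, 0], [0, 0, 0, 0, 0, 0.005, 0], [0, 0, 0, 0, 0, 0.004, 0], [0, 0, 0, 0, 0, 0.001, 0], [0, 0, 0, 0, 0, 0, 0]]}' | python3 steer.py; python3 m.py 10 -.42
```

```text
clock: 17.08
eef_pos: [442.0, 73.0, 83.8]
tcp_rot: [3.14, 0.002, -0.418]
contact_force: [-5.9, -0.8, 5.0]
opening: 0.18
grasp_force: 101.3
[555.5  56.6  81. ] [554.2  56.8  81. ] [554.9  56.5  80.2]
[531.7   1.7  81. ] [529.5  -0.1  81. ] [530.2   1.6  84. ]
ang -0.409 len 59.8 mid [543.6  29.1  81. ]
ang -0.409 len 62.0 mid [541.8  28.4  81. ]
ang -0.424 len 60.2 mid [542.6  29.   82.1]
[442.   73.1  84. ] [ 3.1  0.  -0.4] [-4.5 -1.5  4.8] [-0.5  0.4  0.6]
```

Converted, 2 mm / 1000 = 0.002, -1 mm / 1000 = -0.001, -0.02 rad / 1.5708 = -0.0127.

```bash
echo '{"segments": [[0, 0, -0.0127, -0.001, 0.002, -0.0005, 0], [0, 0, 0, 0, 0, 0, 0], [0, 0, 0, 0, 0, 0, 0]]}' | python3 steer.py; echo '{"segments": [[0, 0, -0.0064, -0.0007, 0.001, 0, 0], [0, 0, 0, 0, 0, 0, 0], [0, 0, 0, 0, 0, 0, 0]]}' | python3 steer.py; python3 m.py 11 -.4
```

```text
clock: 17.43
eef_pos: [441.5, 72.0, 84.8]
tcp_rot: [-3.141, -0.0, -0.401]
contact_force: [-1.3, 0.4, 1.3]
opening: 0.189
grasp_force: 100.5
clock: 17.68
eef_pos: [441.0, 71.4, 84.9]
tcp_rot: [-3.141, -0.001, -0.392]
contact_force: [1.5, -2.2, 0.4]
opening: 0.187
grasp_force: 100.3
[554.6  57.3  81. ] [553.3  57.   81. ] [553.9  57.2  81.3]
[531.7   1.5  81. ] [529.6  -0.2  81. ] [530.3   1.4  83.9]
ang -0.389 len 60.3 mid [543.2  29.4  81. ]
ang -0.393 len 61.9 mid [541.5  28.4  81. ]
ang -0.401 len 60.6 mid [542.1  29.3  82.6]
[441.   71.5  84.9] [-3.1 -0.  -0.4] [ 1.6 -1.2 -0.3] [-0.4 -0.5  0. ]
```

Converted, -1 mm / 1000 = -0.001.

```bash
echo '{"segments": [[0, 0, 0, 0, 0, -0.001, 0], [0, 0, 0, 0, 0, -0.001, 0], [0, 0, 0, 0, 0, 0, 0]]}' | python3 steer.py; echo '{"segments": [[0, 0, 0, 0, 0, -0.001, 0], [0, 0, 0, 0, 0, -0.001, 0], [0, 0, 0, 0, 0, 0, 0]]}' | python3 steer.py; python3 -c "
from h import *
s=r.sense();print(s['wrist_torque'])"
```

```text
clock: 18.03
eef_pos: [440.8, 71.4, 86.9]
tcp_rot: [-3.141, -0.001, -0.392]
contact_force: [4.4, -2.3, -5.1]
opening: 0.185
grasp_force: 99.7
clock: 18.28
eef_pos: [440.8, 71.4, 88.8]
tcp_rot: [-3.141, -0.001, -0.392]
contact_force: [4.7, -1.5, -4.4]
opening: 0.186
grasp_force: 99.8
[-0.21034448 -0.48859743  0.12820096]
```

Converted, -1 mm / 1000 = -0.001, 0.7 mm / 1000 = 0.0007.

```bash
echo '{"segments": [[0, 0, 0, 0.0007, 0, 0, 0], [0, 0, 0, 0, 0, -0.001, 0], [0, 0, 0, 0, 0, -0.001, 0], [0, 0, 0, 0, 0, 0, 0]]}' | python3 steer.py; python3 m.py 12 -.39
```

```text
clock: 18.62
eef_pos: [440.8, 71.2, 90.9]
tcp_rot: [3.141, 0.0, -0.392]
contact_force: [1.8, -0.2, -2.1]
opening: 0.183
grasp_force: 100.0
[555.3  57.3  81. ] [554.4  54.6  81. ] [554.   57.1  86.2]
[532.1   1.3  81. ] [530.2  -3.3  81. ] [530.    1.3  89.7]
ang -0.393 len 60.6 mid [543.7  29.3  81. ]
ang -0.396 len 62.8 mid [542.3  25.6  81. ]
ang -0.407 len 60.7 mid [542.   29.2  87.9]
[440.8  71.2  90.8] [ 3.1  0.  -0.4] [ 1.3 -0.4 -2.2] [ 0.1 -0.2  0.1]
```

It is free now, and the fork rises with the wrist.

Converted, -2 mm / 1000 = -0.002.

```bash
echo '{"segments": [[0, 0, 0, 0, 0, -0.002, 0], [0, 0, 0, 0, 0, -0.002, 0], [0, 0, 0, 0, 0, -0.002, 0], [0, 0, 0, 0, 0, 0, 0]]}' | python3 steer.py; echo '{"segments": [[0, 0, 0, 0, 0, -0.004, 0], [0, 0, 0, 0, 0, -0.01, 0], [0, 0, 0, 0, 0, -0.02, 0], [0, 0, 0, 0, 0, -0.02, 0], [0, 0, 0, 0, 0, 0, 0]]}' | python3 steer.py; python3 m.py 13 -.39; python3 -c "
from h import *
print(proj('top',[542,29,140]),r.sense()['qpos'])"
```

```text
clock: 19.05
eef_pos: [440.8, 71.2, 97.1]
tcp_rot: [3.142, 0.0, -0.392]
contact_force: [0.0, 0.8, -1.8]
opening: 0.182
grasp_force: 100.1
clock: 19.47
eef_pos: [443.0, 71.5, 154.4]
tcp_rot: [-3.139, -0.005, -0.392]
contact_force: [1.2, 0.2, -1.1]
opening: 0.185
grasp_force: 100.2
[555.9  48.3  81. ] [559.6  57.2  81. ] [560.5  49.   63.8]
[526.2  -5.5  81. ] [539.7   1.9  81. ] [534.5  -4.6  70.5]
ang -0.505 len 61.5 mid [541.1  21.4  81. ]
ang -0.347 len 58.8 mid [549.7  29.5  81. ]
ang -0.452 len 59.6 mid [547.5  22.2  67.1]
[441.5  71.3 151.6] [-3.1 -0.  -0.4] [-0.7  0.6 -1.6] [ 0.1  0.1 -0. ]
[258.99882002 185.55741203] [1.56691846e-01 2.14850174e-01 2.09656012e+00 3.42974415e-05
 8.27965705e-01 2.11969780e+00]
```

Converted, -0.115 rad / 1.5708 = -0.0732.

```bash
echo '{"segments": [[0, 0, -0.0732, 0, 0, 0, 0], [0, 0, -0.0732, 0, 0, 0, 0], [0, 0, -0.0732, 0, 0, 0, 0], [0, 0, -0.0732, 0, 0, 0, 0], [0, 0, -0.0732, 0, 0, 0, 0]]}' | python3 steer.py; echo '{"segments": [[0, 0, -0.0732, 0, 0, 0, 0], [0, 0, 0, 0, 0, 0, 0], [0, 0, 0, 0, 0, 0, 0]]}' | python3 steer.py; python3 -c "
from h import *
go([409.2,309.5,80],.3)"
```

```text
clock: 19.98
eef_pos: [440.1, 71.0, 149.7]
tcp_rot: [-3.142, 0.002, 0.188]
contact_force: [-0.2, 0.0, -2.4]
opening: 0.187
grasp_force: 100.1
clock: 20.23
eef_pos: [440.3, 71.1, 150.0]
tcp_rot: [-3.141, 0.002, 0.294]
contact_force: [1.1, -0.7, -2.5]
opening: 0.188
grasp_force: 100.1
pos [440.3  71.1 150. ] yaw 0.2942 F [ 1.1 -0.7 -2.5] t 20.2 op 0.19
rotvec [-0.0002  0.0015 -0.0058]
d [  39.4 -237.2   70. ]
```

Converted, -34 mm / 1000 = -0.034, 5.5 mm / 1000 = 0.0055.

```bash
echo '{"segments": [[0, 0, 0, 0.0055, -0.034, 0, 0], [0, 0, 0, 0.0055, -0.034, 0, 0], [0, 0, 0, 0.0055, -0.034, 0, 0], [0, 0, 0, 0.0055, -0.034, 0, 0], [0, 0, 0, 0.0055, -0.034, 0, 0]]}' | python3 steer.py; echo '{"segments": [[0, 0, 0, 0.0055, -0.034, 0, 0], [0, 0, 0, 0.0055, -0.033, 0, 0], [0, 0, 0, 0, 0, 0.035, 0], [0, 0, 0, 0, 0, 0.035, 0], [0, 0, 0, 0, 0, 0, 0]]}' | python3 steer.py; echo '{"segments": [[0, 0, 0, 0, 0, 0, 0], [0, 0, 0, 0, 0, 0, 0]]}' | python3 steer.py; python3 - <<'E'
from h import *
np.set_printoptions(precision=1,suppress=True)
t=r.grab_frame('top')[:,:,::-1];s=r.grab_frame('side')[:,:,::-1]
cv2.imwrite('pics/t14.png',t);cv2.imwrite('pics/s14.png',s)
go([409.2,309.5,26],.3)
st=r.sense();R=Ro.from_euler('xyz',st["tcp_rot"]);p=st["eef_pos"]
for y in(-30,30):
    X=p+R.apply([109.2,y-.6,4]);a,b=blob(t,proj("top",X),1,3),blob(s,proj("side",X),1,3);Q=tri(a,b)
    print(Q,R.inv().apply(Q-p))
E
```

```text
clock: 20.65
eef_pos: [416.7, 243.1, 150.4]
tcp_rot: [3.141, 0.001, 0.293]
contact_force: [1.2, 0.4, -2.2]
opening: 0.184
grasp_force: 100.1
clock: 21.07
eef_pos: [404.6, 307.2, 75.4]
tcp_rot: [3.138, 0.009, 0.295]
contact_force: [-1.8, -1.1, -2.7]
opening: 0.185
grasp_force: 100.0
clock: 21.23
eef_pos: [408.6, 309.0, 81.6]
tcp_rot: [3.142, 0.0, 0.296]
contact_force: [-0.1, 0.1, -2.0]
opening: 0.182
grasp_force: 100.0
pos [409.4 309.5  82.6] yaw 0.2961 F [ 1.   0.9 -1.5] t 21.3 op 0.18
rotvec [-0. -0. -0.]
d [-0.3 -0.  56.6]
[505.  370.4  81.1] [109.2 -30.4   1.9]
[522.8 312.6  78.4] [109.3  30.    4.5]
```

Converted, 25 mm / 1000 = 0.025, 17 mm / 1000 = 0.017.

```bash
echo '{"segments": [[0, 0, 0, 0, 0, 0.025, 0], [0, 0, 0, 0, 0, 0.017, 0], [0, 0, 0, 0, 0, 0.007, 0], [0, 0, 0, 0, 0, 0.003, 0], [0, 0, 0, 0, 0, 0, 0]]}' | python3 steer.py; echo '{"segments": [[0, 0, 0, 0, 0, 0.002, 0], [0, 0, 0, 0, 0, 0.001, 0], [0, 0, 0, 0, 0, 0, 0]]}' | python3 steer.py
```

```text
clock: 21.75
eef_pos: [408.7, 309.1, 29.4]
tcp_rot: [-3.141, -0.001, 0.297]
contact_force: [-0.1, 1.1, -1.5]
opening: 0.181
grasp_force: 100.1
clock: 22.0
eef_pos: [408.6, 309.3, 26.4]
tcp_rot: [-3.141, -0.001, 0.298]
contact_force: [-0.4, 0.1, -1.6]
opening: 0.18
grasp_force: 100.1
```

Converted, 1 mm / 1000 = 0.001.

```bash
echo '{"segments": [[0, 0, 0, 0, 0, 0.001, 0], [0, 0, 0, 0, 0, 0, 0]]}' | python3 steer.py; echo '{"segments": [[0, 0, 0, 0, 0, 0.0007, 0], [0, 0, 0, 0, 0, 0, 0]]}' | python3 steer.py
```

```text
clock: 22.17
eef_pos: [408.6, 309.4, 26.1]
tcp_rot: [-3.141, -0.001, 0.298]
contact_force: [-3.7, -2.5, 14.0]
opening: 0.182
grasp_force: 102.4
clock: 22.33
eef_pos: [408.6, 309.4, 26.1]
tcp_rot: [-3.141, -0.001, 0.298]
contact_force: [-5.4, -5.0, 24.5]
opening: 0.181
grasp_force: 104.1
```

Converted, -1.5 mm / 1000 = -0.0015.

```bash
echo '{"segments": [[0, 0, 0, 0, 0, -0.0015, 0], [0, 0, 0, 0, 0, 0, 0.6], [0, 0, 0, 0, 0, 0, 1], [0, 0, 0, 0, 0, 0, 1], [0, 0, 0, 0, 0, 0, 1]]}' | python3 steer.py; echo '{"segments": [[0, 0, 0, 0, 0, 0, 1], [0, 0, 0, 0, 0, 0, 1], [0, 0, 0, 0, 0, 0, 1], [0, 0, 0, 0, 0, 0, 1], [0, 0, 0, 0, 0, -0.01, 1]]}' | python3 steer.py
```

```text
clock: 22.75
eef_pos: [408.3, 309.1, 25.5]
tcp_rot: [-3.142, -0.0, 0.298]
contact_force: [0.4, -0.7, -0.2]
opening: 0.746
grasp_force: 0.0
clock: 23.17
eef_pos: [407.3, 308.4, 34.6]
tcp_rot: [3.141, 0.003, 0.298]
contact_force: [-0.1, 0.1, 0.5]
opening: 0.999
grasp_force: 0.0
```

Released. I rise, move clear, and check the whole scene.

Converted, -40 mm / 1000 = -0.04, -30 mm / 1000 = -0.03.

```bash
echo '{"segments": [[0, 0, 0, 0, 0, -0.04, 1], [0, 0, 0, 0, 0, -0.04, 1], [0, 0, 0, 0, 0, -0.04, 1], [0, 0, 0, 0, 0, -0.04, 1], [0, 0, 0, 0, 0, -0.03, 1]]}' | python3 steer.py; echo '{"segments": [[0, 0, 0, -0.02, 0.03, -0.01, 1], [0, 0, 0, -0.01, 0.03, -0.01, 1], [0, 0, 0, 0, 0.035, 0, 1], [0, 0, 0, 0, 0.035, 0, 1], [0, 0, 0, 0, 0.035, 0, 1]]}' | python3 steer.py; echo '{"segments": [[0, 0, 0, 0, 0.04, 0, 1], [0, 0, 0, 0, 0.04, 0, 1], [0, 0, 0, 0, 0.04, 0, 1], [0, 0, 0, 0, 0.04, 0, 1], [0, 0, 0, 0, 0.04, 0, 1]]}' | python3 steer.py; echo '{"segments": [[0, 0, 0, 0, 0.04, 0, 1], [0, 0, 0, 0, 0.04, 0, 1], [0, 0, 0, 0, 0.04, 0, 1], [0, 0, 0, 0, 0.04, 0, 1], [0, 0, 0, 0, 0.04, 0, 1]]}' | python3 steer.py;echo '{"segments": [[0, 0, 0, 0, 0.04, 0, 1], [0, 0, 0, 0, 0.04, 0, 1], [0, 0, 0, 0, 0.04, 0, 1], [0, 0, 0, 0, 0.04, 0, 1], [0, 0, 0, 0, 0, 0, 1]]}' | python3 steer.py; python3 - <<'E'
from h import *
np.set_printoptions(precision=1,suppress=True)
t=r.grab_frame('top')[:,:,::-1];s=r.grab_frame('side')[:,:,::-1]
cv2.imwrite('pics/t15.png',t);cv2.imwrite('pics/s15.png',s)
c=np.array([542.5,29.2,67.5])
for n in("top","side"):
    im=t if n=="top" else s
    o=[]
    for g in(1,-1):
        y=-.42;o.append(ray(n,blob(im,proj(n,c+g*30*np.array([-np.sin(y),np.cos(y),0])),0,2),69))
    d=o[0]-o[1];print(n,"holes",o,"ang %.3f len %.1f"%(np.arctan2(-d[0],d[1]),np.hypot(*d[:2])))
for X in([505,371,22],[523,313.6,22]): print(tri(blob(t,proj("top",X),1,2),blob(s,proj("side",X),1,2)))
A=t[145:260,145:315];B=cv2.rotate(s[145:345,190:340],cv2.ROTATE_90_CLOCKWISE)
cv2.imwrite('pics/c15.png',np.vstack([cv2.resize(A,(440,298),interpolation=2),cv2.resize(B,(440,300),interpolation=2)]))
E
```

```text
clock: 23.58
eef_pos: [408.6, 309.3, 229.8]
tcp_rot: [-3.14, -0.003, 0.298]
contact_force: [0.2, 0.9, -0.2]
opening: 1.0
grasp_force: 0.0
clock: 24.0
eef_pos: [427.8, 141.1, 246.8]
tcp_rot: [-3.142, -0.002, 0.299]
contact_force: [1.1, -0.9, -0.1]
opening: 1.001
grasp_force: 0.0
clock: 24.42
eef_pos: [486.6, -50.7, 246.5]
tcp_rot: [3.141, -0.001, 0.298]
contact_force: [0.5, 0.0, 0.7]
opening: 0.998
grasp_force: 0.0
clock: 24.83
eef_pos: [545.3, -241.9, 246.4]
tcp_rot: [3.141, -0.0, 0.297]
contact_force: [1.4, 1.6, -0.4]
opening: 0.998
grasp_force: 0.0
clock: 25.25
eef_pos: [593.1, -399.2, 245.9]
tcp_rot: [3.138, -0.001, 0.295]
contact_force: [-1.6, 2.2, -0.4]
opening: 1.001
grasp_force: 0.0
top holes [array([553.3,  57.7,  69. ]), array([532.9,   1.6,  69. ])] ang -0.348 len 59.7
side holes [array([551.5,  58.2,  69. ]), array([531. ,   2.3,  69. ])] ang -0.352 len 59.5
[505.4 370.1  21.1]
[522.9 312.9  22. ]
```

View pics/c15.png

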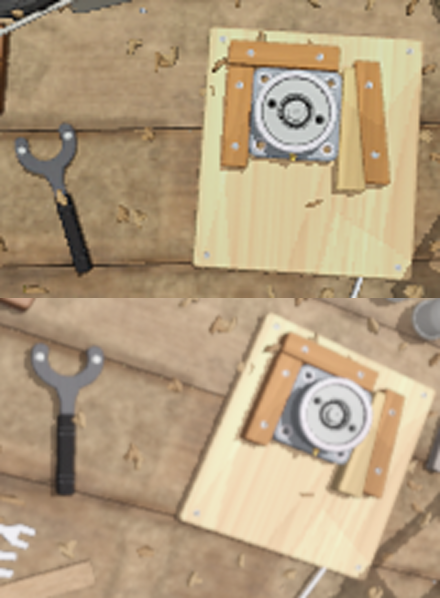

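The final picture shows the spanner lying flat in its place (pin heads at z of about 21.5), the wedge in, and the housing square against the cleats. Hole angle is −0.35. That matches the stop: the spanner touched at about −0.42, less 0.05 of pin play, and every load after that was clockwise or nil. Last, a check of the wedge before handing in.

```bash
python3 - <<'E'
from h import *
t=cv2.imread('pics/t15.png');
a=ray("top",(349.5/2.588+144.5,190/2.591+144.5),44);d=a[:2]-[497,12.9];c,s=np.cos(-.083),np.sin(-.083)
print("wedge end world",a,"board x origin",d[0]*c+d[1]*s+75)
print(r.sense()["clock"],r.sense()["contact_force"]); print(r.sign_off())
E
```

```text
wedge end world [449.29010535 -34.03090471  44.        ] board x origin 31.34514197542866
25.35 [ 0.65371124  0.273834   -0.06572805]
the job is handed in; nothing more can be done
None
```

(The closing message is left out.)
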